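# Bring the unwind brake up to its third click

## Task

The label web is threaded but its unwind brake is still parked off. With a fingertip, push the red tab of the blue brake unit's catch all the way in, which frees the lever; then push the black-handled lever along its slot, away from the catch end, one click at a time, pausing for about a second in each notch so that the tension builds gently, and leave it seated in the third notch, without ever running past it (too much braking tears the web). Only push: do not pinch the lever or the tab, and leave the parts lying round the unit where they are.

Things in the scene. Friction and masses are not known exactly. Their poses are not given: they have to be found in the camera images.
- brake_unit: blue cast brake control bolted down: foot 204 x 104 x 9 mm (unit x -112 to 92), housing 80 mm wide (x -102 to 82), aluminium gate plate on top 50 mm above the cabinet, brass plug 8 mm higher at x 62, pipe elbow to x 123. Origin: cabinet top, under the slot's centre line. x: along the slot, the way the lever is pushed (away from the catch end); y: to the side of the red tab; z up
- brake_lever (a joint): lever along the slot, m: 0 off end, free to 0.008; notches 1-5 at 0.024, 0.040, 0.056, 0.072, 0.088; stop 0.092. Leaving a notch takes about 7 N at once, fading to none at the crest 8 mm on (0.032, 0.048, 0.064); 1 mm past it a spring ball snaps the lever into the next notch, ahead of the finger. The unpushed catch stops it at 0.0095. A dark line beside the slot marks each notch
- lever_push (a point): centre of the face to push: the off-end face of the lever's black handle, looking along the unit's -x; 38 mm wide (unit y), 42 mm tall, 63 to 105 mm above the cabinet, this point at 84. The handle is 23 mm thick along x. The point moves with the lever; at unit x = -69.5 mm when the lever reads 0
- grip_near: the black handle scale on the off-end side of the lever blade, the one to push on; 9.5 x 38 x 42 mm, origin at gate level on the slot's centre line, handle 13 to 55 mm above it
- grip_far: the black handle scale on the other side of the blade, same size, 13.5 mm farther along the slot; pressing both scales at once is pinching
- catch (a joint): travel of the slide catch in m: 0 = its hook lies in front of the lever; 0.018 = fully pushed in against its stop, towards the unit's -y; over 0.012 the lever is free. It stays where it is left; about 3 N of friction
- catch_push (a point): centre of the outer face of the red tab of the catch, which looks along the unit's +y; push it towards -y. The face is 34 mm wide (unit x) and 30 mm tall, centre 65.5 mm above the cabinet, tab 7 mm thick; at unit x = -82.5 mm, y = +64 mm when the catch reads 0
- catch_outer: the red plastic outer half of the tab, 34 x 4 x 30 mm; origin on the unit's axis at gate level
- catch_inner: the steel inner half of the tab, 34 x 3 x 30 mm; origin on the unit's axis at gate level; pressing both halves at once is pinching
- ball_bearing: sealed ball bearing lying flat, 52 mm across, 15 mm tall; loose, to be left alone; origin at the centre of its underside
- hex_nut: large bright hex nut, 34 mm across, 14 mm tall; loose, to be left alone; origin at the centre of its underside
- brass_bush: brass flange bush, 38 mm across, 34 mm tall; loose, to be left alone; origin at the centre of its underside
- shaft_clamp_1: split aluminium shaft clamp block, 46 x 56 x 55 mm; loose, to be left alone; origin at the centre of its underside

How it is judged (in metres and radians):
On the way, in this order (a step that is already met when the one before it is completed fails the run):
1. the catch is pushed in, clear of the lever (value of joint catch above 0.015 m and value of joint brake_lever below 0.016 m), for 0.1 s.
2. the lever rests in the first notch (value of joint catch above 0.015 m and value of joint brake_lever between 0.02 and 0.028 m), for 0.7 s.
3. the lever rests in the second notch (value of joint catch above 0.015 m and value of joint brake_lever between 0.036 and 0.044 m), for 0.7 s.
4. the lever rests in the third notch (value of joint catch above 0.015 m and value of joint brake_lever between 0.052 and 0.06 m), for 0.7 s.
At the end, for the whole second after the job is handed in: the lever sits still in its third notch (0.056 m, within 4 mm) and the catch is still pushed in (over 15 of its 18 mm) (all of step 4 and velocity of joint brake_lever between -0.005 and 0.005 m/s); the robot touches nothing.
It fails at once if the lever was pushed past the third notch, over the next crest (value of joint brake_lever above 0.064 m).
It fails at once if the lever's handle was pinched (both faces pressed at once) (contact force between the fingers and grip_near above 2 N and contact force between the fingers and grip_far above 2 N).
It fails at once if the catch's tab was pinched (both faces pressed at once) (contact force between the fingers and catch_outer above 2 N and contact force between the fingers and catch_inner above 2 N).
It fails at once if a part lying round the unit was moved or lifted (distance of any of ball_bearing, hex_nut, brass_bush, shaft_clamp_1 from where it was at the start of the episode above 0.015 m).
It also fails if it takes over 72 s, if anything falls off the work surface, if the arm or the gripper's body presses on something with over 40 N, if the wrist force passes 120 N, or if a joint passes its speed limit or range.

## Robot

A 6-joint arm with a two-finger parallel gripper is mounted at the origin on a cart in front of the work surface, level with it; the furniture and walls round the work are solid. World frame = base frame: x ahead of the robot, y to its left, z up, the work surface at z = 0. Lengths are in mm, angles in degrees, forces in N, time in s.
With the tool pointing down it reaches from about 350 to 850 mm from the base axis. Payload 8.1 kg.
Tool frame: the origin (TCP) lies between the finger pads; the fingertips stand 22 mm ahead of it and the grasp point (between the pads) lies 3 mm ahead of it; z points along the fingers, y is the line along which they close (so a half turn about z gives the same grasp; the last joint's range is limited). The gripper opens to 85 mm and grips with 20 to 120 N. Pads are 22 mm wide; open, the fingers measure 114 mm over their backs; the gripper's body (76 mm by 85 mm) begins 54 mm behind the grasp point. The pads swing forward as they close: fully open they stand 13 mm farther back than shut.
Start: joints at [69.649, 7.471, 85.268, -0, 87.261, -4.893], TCP at [159.901, 578.305, 253.292] pointing down, gripper open.
Joint ranges: [-169.43, 169.43], [-51.17, 129.36], [1.28, 143.12], [-76.62, 256.62], [0, 156.53], [-152.29, 152.29]. Speed limits (degrees/s): [136.94, 136.94, 159.86, 180, 180, 180].

## Interface

Orientations are given as [roll, pitch, yaw] about the fixed x, y, z axes, in that order (R = Rz(yaw) Ry(pitch) Rx(roll)).
In Python, from bench import r, vision gives the robot as it stands.
- The arm moves only by the tool step_arm, never from a script. Its argument "targets" is a list that holds one entry, the list of rows, each a list of 6 numbers: the shift along the world's x, y, z in mm, then the turn, a rotation vector about the world's x, y, z in rad. In form: [[[x, y, z, rx, ry, rz], ...]]. A call has 1 to 12 rows; each row is the pose to reach, as a shift and turn from the pose commanded when the call began; what a row does not reach only later rows make up. A row lasts 1/12 s, in which the tool goes at most 41.7 mm and 7.16 degrees, less where a joint would pass 70% of its speed; a pose out of reach is approached as far as the arm can. A call with a gripper value outside its range is refused whole. "fingers" is the gripper's target within -1 to 1 (shut at 1, half-way at 0, fully open at -1), set as the call begins (left out, the last holds). The fingers move at their own pace and stop on an object; "newtons" is the grip in N (left out, the last holds). Time passes only in rows, so rows that repeat a pose let the fingers close. It gives the time, the measured TCP pose, the force, the opening and the grip force at its end, in the units of the state.
- r.sense(): the state, without advancing time (a new reading comes with each control period).
- vision.snapshot(name): name is "scene" or "top" or "wrist"; returns a dict with "img" (400x640x3 uint8, blue, green, red), "mtx" (3x3 intrinsics, pixels), "eye" and "attitude" of the camera in the world. Camera axes: x right, y up, looking along -z (the intrinsics and any distortion apply to the point x, -y, -z); pixel columns grow to the right and rows downward; lengths in mm; the calibration is good to about 2 mm. A picture is of the moment at which its call begins. There is no depth.
- r.hand_in(): hands the job in; it is judged then, once.
The state is a dict: "time": time; "joint_pos": joint angles; "qd": joint speeds; "joint_efforts": joint torques, N m; "tool_pos": TCP position; "tcp_rot": TCP orientation; "ft_force": force on the tool from outside, world axes, zero at the start; "wrist_torque": the same for the moment, N m; "finger_gap": finger opening in mm; "grip_force": force on a finger pad.
Only numpy, scipy, OpenCV 4.12 (cv2) and the standard library are available. Lean on these libraries where they do the work, as an engineer would, in place of code of your own. Each camera call takes 0.05 s, during which the arm holds its last target. There are 200 camera calls.

## Working session

There is one attempt and no reset: what is moved stays moved. The work goes in short steps, Python scripts to look and compute and a tool call to move; the robot and the scene stay as the last step left them, time stands still between calls to the robot, and variables do not carry over. Pictures are saved under pics/ and viewed, at most 10 in all, crops included, and the job is handed in when it is done.

Besides the shell and the picture viewer there is one more tool, called after "Call:" by a JSON object that holds its "method" and its "body", one argument or row to a line. step_arm: Moves the arm, as the interface text tells. Its arguments: {"type":"object","properties":{"targets":{"type":"array"},"fingers":{"type":"number"},"newtons":{"type":"number"}},"required":["targets"]}

```bash
mkdir -p pics
python3 - <<'E'
from bench import r, vision
import cv2, pickle
for n in ("scene","top"):
    s=vision.snapshot(n); cv2.imwrite(f"pics/{n}0.png",s["img"]); pickle.dump(s,open(f"{n}0.pkl","wb"))
    print(n,s["mtx"],s["eye"],s["attitude"],[k for k in s])
x=r.sense();print({k:x[k] for k in("time","tool_pos","tcp_rot","ft_force","finger_gap")})
E
```

```text
scene [[456.22533668   0.         315.77822137]
 [  0.         456.22533668 204.97046553]
 [  0.           0.           1.        ]] [1192.99322186 -100.13843779  629.81348061] [49.63495691 -0.17340504 80.88332653] ['img', 'mtx', 'eye', 'attitude']
top [[440.0781022    0.         316.04413684]
 [  0.         440.0781022  203.80917372]
 [  0.           0.           1.        ]] [460.03988852  20.73350533 946.19434479] [  5.42687846   0.93307058 -89.58148794] ['img', 'mtx', 'eye', 'attitude']
{'time': 0.1, 'tool_pos': array([159.74321461, 577.87799899, 252.34118112]), 'tcp_rot': array([-1.79905761e+02, -7.94292042e-03,  1.64543194e+02]), 'ft_force': array([-0.12717113,  0.57147634, -0.60239095]), 'finger_gap': 85.70863671561912}
```

View pics/scene0.png

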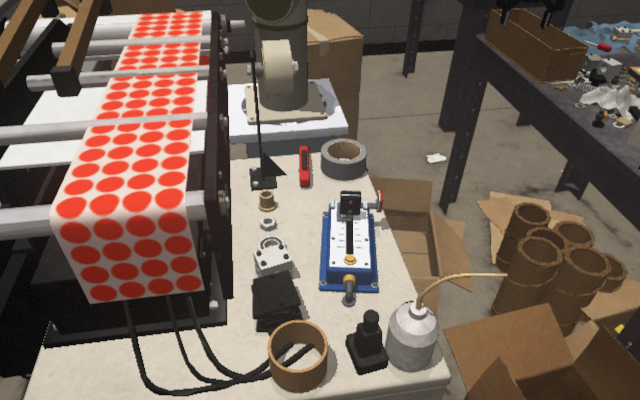

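View pics/top0.png

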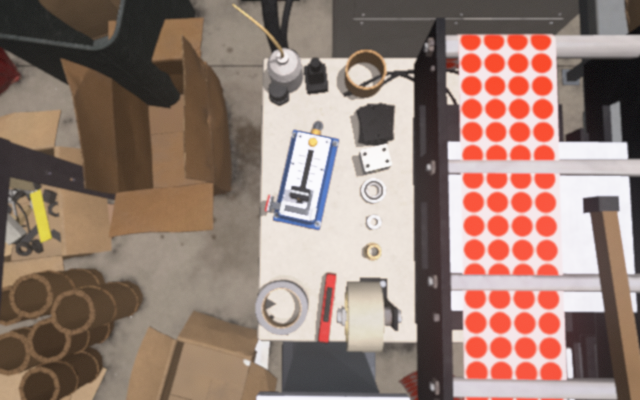

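The scene picture shows the unit with its slot running away from the robot. In the top picture the foot spans about (275–337, 125–228), the red tab is at about (268,204) on the world +y side, and the handle is near (297,195). I'll zoom in for the corners.

Run:
```python
import cv2,pickle
i=pickle.load(open("top0.pkl","rb"))["img"][115:235,255:345]
cv2.imwrite("pics/crop_top.png",cv2.resize(i,None,fx=5,fy=5,interpolation=cv2.INTER_CUBIC)[:600])
```

```text
(no output)
```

View pics/crop_top.png

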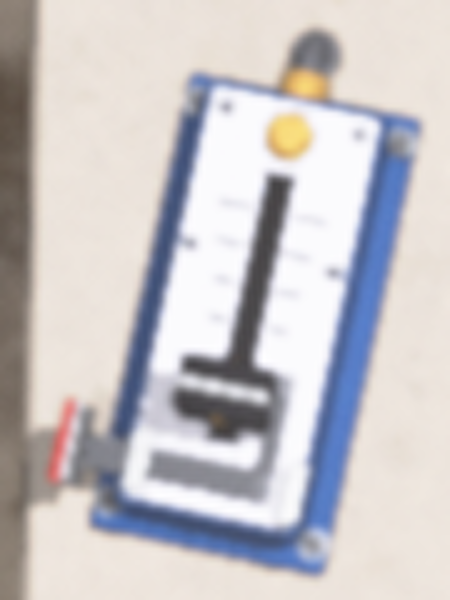

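The crop shows foot corners at crop (192,73), (420,118), (323,573) and (90,523). The brass plug is at (290,135), and the tab's red edge runs from (70,402) to (52,480). I'll fit the unit pose from these.

```bash
cat > h.py <<'E'
import numpy as np
from scipy.spatial.transform import Rotation as R
from scipy.optimize import least_squares
def proj(s,P):
    C=R.from_euler("xyz",s["attitude"],degrees=True).as_matrix()
    p=(np.atleast_2d(P)-s["eye"])@C
    K=s["mtx"]; return np.c_[K[0,2]-K[0,0]*p[:,0]/p[:,2], K[1,2]+K[1,1]*p[:,1]/p[:,2]]
def unit2w(q,U):
    U=np.atleast_2d(U).astype(float); a=np.radians(q[2]); c,s=np.cos(a),np.sin(a)
    return np.c_[q[0]+c*U[:,0]-s*U[:,1], q[1]+s*U[:,0]+c*U[:,1], U[:,2]]
E
python3 - <<'E'
import pickle
from h import *
s=pickle.load(open("top0.pkl","rb"))
U=[[92,52,9],[92,-52,9],[-112,-52,9],[-112,52,9],[62,0,58],[-65.5,64,80.5],[-99.5,64,80.5]]
px=np.array([[192,73],[420,118],[323,573],[90,523],[290,135],[70,402],[52,480]])/5+[254.6,114.6]
f=lambda q:(proj(s,unit2w(q,U))-px).ravel()
o=least_squares(f,[500,60,-12],loss="soft_l1");print(o.x);print(f(o.x).reshape(-1,2).round(2))
q=o.x
for n,u in dict(tab=[-82.5,64,65.5],lever=[-69.5,0,84]).items(): print(n,unit2w(q,u))
E
```

```text
[612.65056993  55.80984552 -11.29681248]
[[-0.35 -0.57]
 [ 0.91 -0.24]
 [ 1.3   1.  ]
 [ 0.2   1.13]
 [ 0.09 -0.35]
 [-0.85 -0.89]
 [-0.91  0.25]]
tab [[544.28602313 134.73093739  65.5       ]]
lever [[544.49709364  69.42431101  84.        ]]
```

Call:
{"method": "step_arm", "body": {
  "targets": [
    [[28,-29,0,0,0,0.01],[56,-58,0,0,0,0.02],[84,-87,0,0,0,0.03],[112,-116,0,0,0,0.04],[140,-145,0,0,0,0.05],[168,-174,0,0,0,0.06],[196,-203,0,0,0,0.073],[224,-232,0,0,0,0.073],[252,-261,0,0,0,0.073],[280,-290,0,0,0,0.073],[308,-319,0,0,0,0.073],[336,-348,0,0,0,0.073]]
  ],
  "fingers": 1,
  "newtons": 30
}}

```text
time: 1.1
tool_pos: [496.7, 228.5, 253.0]
tcp_rot: [-180.0, -0.0, 168.7]
ft_force: [0.7, 0.9, -0.1]
finger_gap: -0.1
grip_force: 0.0
```

Call:
{"method": "step_arm", "body": {
  "targets": [
    [[28,-28,-20,0,0,0],[56,-56,-40,0,0,0],[56,-56,-60,0,0,0],[56,-56,-80,0,0,0],[56,-56,-80,0,0,0],[56,-56,-80,0,0,0]]
  ]
}}

```text
time: 1.6
tool_pos: [550.6, 173.9, 171.6]
tcp_rot: [-179.9, -0.2, 168.7]
ft_force: [-0.8, -0.1, 0.7]
finger_gap: 0.2
grip_force: 0.0
```

Run:
```python
from bench import r, vision
import cv2, pickle
for n in ("wrist","top"):
    s=vision.snapshot(n); pickle.dump(s,open(f"{n}1.pkl","wb")); cv2.imwrite(f"pics/{n}1.png",s["img"])
x=r.sense();print({k:x[k] for k in("time","tool_pos","tcp_rot","ft_force","finger_gap")})
```

```text
{'time': 1.7, 'tool_pos': array([552.23928942, 174.87829414, 174.70607838]), 'tcp_rot': array([1.79962218e+02, 7.33112124e-02, 1.68762382e+02]), 'ft_force': array([ 0.60113078, -1.39310366, -0.052022  ]), 'finger_gap': -0.14455275240900317}
```

View pics/wrist1.png

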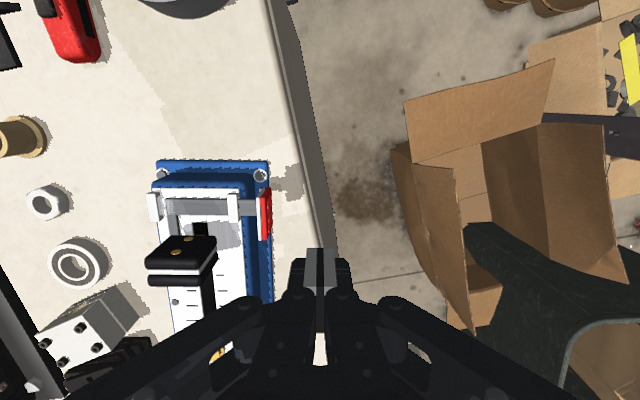

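The wrist view shows the red tab around (266,190–238), the near foot corners at (157,160) and (271,160), and the handle around (180,260). The closed fingertips are at about (320,255). I'll compare these with the projected model.

Run:
```python
import pickle,cv2
from h import *
s=pickle.load(open("wrist1.pkl","rb"));print(s["eye"],s["attitude"])
q=[612.65,55.81,-11.3]
U=[[-112,52,9],[-112,-52,9],[-65.5,64,80.5],[-99.5,64,80.5],[-69.5,-19,105],[-69.5,19,105],[-69.5,19,63],[-46.5,19,105],[-46.5,-19,105]]
P=proj(s,unit2w(q,U));print(P.round(1))
im=s["img"].copy()
for p in P: cv2.circle(im,tuple(int(v) for v in p*1),2,(0,255,0),1)
cv2.imwrite("pics/w1o.png",cv2.resize(im[130:330,120:370],None,fx=3,fy=3))
```

```text
[472.58701861 189.80524538 292.60686125] [-1.78653996e+01 -6.76376865e-03  7.87663666e+01]
[[262.9 160.8]
 [149.3 160.7]
 [265.8 240.2]
 [263.3 196.5]
 [134.5 250.2]
 [191.7 250.2]
 [212.4 226.2]
 [195.9 280.5]
 [140.6 280.5]]
```

View pics/w1o.png

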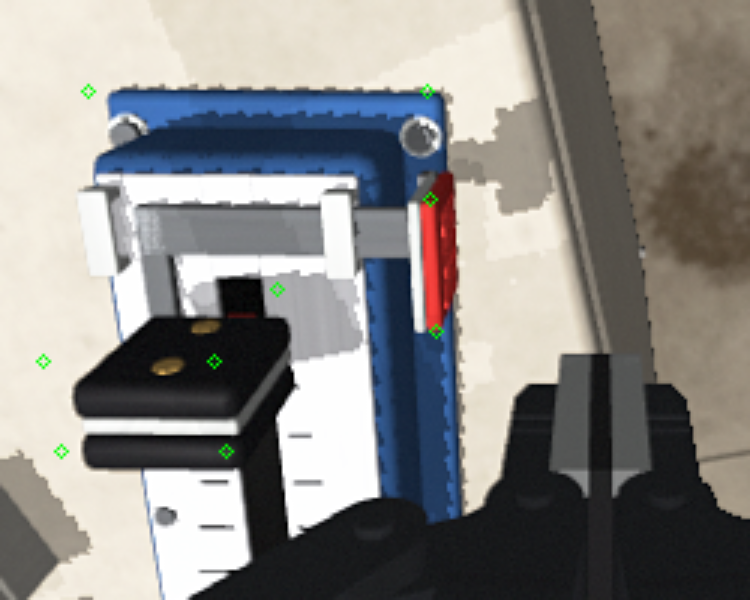

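Call:
{"method": "step_arm", "body": {
  "targets": [
    [[0,0,-20,0,0,0],[0,0,-40,0,0,0],[0,0,-60,0,0,0],[0,0,-80,0,0,0],[0,0,-91,0,0,0],[-1,-5,-91,0,0,0],[-2,-10,-91,0,0,0],[-2,-10,-91,0,0,0],[-2,-10,-91,0,0,0]]
  ]
}}

```text
time: 2.45
tool_pos: [551.2, 164.2, 84.4]
tcp_rot: [179.9, 0.2, 168.7]
ft_force: [0.1, -1.6, -0.1]
finger_gap: -0.1
grip_force: 0.0
```

Call:
{"method": "step_arm", "body": {
  "targets": [
    [[-0.4,-2,0,0,0,0],[-0.8,-4,0,0,0,0],[-1.2,-6,0,0,0,0],[-1.6,-8,0,0,0,0],[-1.6,-8,0,0,0,0]]
  ]
}}

```text
time: 2.87
tool_pos: [548.2, 155.9, 82.3]
tcp_rot: [-180.0, -0.0, 168.7]
ft_force: [0.1, 0.1, 0.4]
finger_gap: -0.1
grip_force: 0.0
```

Call:
{"method": "step_arm", "body": {
  "targets": [
    [[-0.4,-2,0,0,0,0],[-0.8,-4,0,0,0,0],[-1.2,-6,0,0,0,0],[-1.6,-8,0,0,0,0]]
  ]
}}

```text
time: 3.2
tool_pos: [546.6, 148.2, 82.2]
tcp_rot: [180.0, -0.0, 168.7]
ft_force: [-0.5, 3.6, 0.2]
finger_gap: 0.6
grip_force: 1.4
```

Run:
```python
from bench import r, vision
import cv2
s=vision.snapshot("wrist"); cv2.imwrite("pics/w2.png",s["img"])
x=r.sense();print({k:x[k] for k in("time","tool_pos","ft_force","wrist_torque")})
```

```text
{'time': 3.25, 'tool_pos': array([546.59843697, 148.03521543,  82.25459867]), 'ft_force': array([ 0.15990198,  0.09945371, -0.99596957]), 'wrist_torque': array([ 0.10838728, -0.00879481, -0.02821689])}
```

View pics/w2.png

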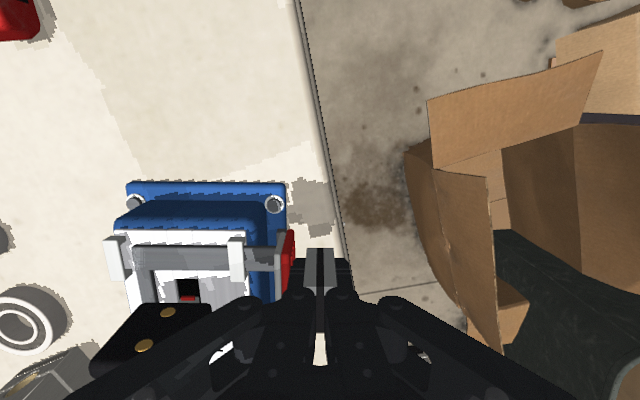

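The finger is just touching the red tab near (297,265), with about 3.6 N felt. I'll push on.

Call:
{"method": "step_arm", "body": {
  "targets": [
    [[-0.4,-2,0,0,0,0],[-0.8,-4,0,0,0,0],[-1.2,-6,0,0,0,0],[-1.6,-8,0,0,0,0],[-2,-10,0,0,0,0],[-2.4,-12,0,0,0,0],[-2.6,-13,0,0,0,0]]
  ]
}}

```text
time: 3.83
tool_pos: [543.9, 135.0, 82.2]
tcp_rot: [-180.0, -0.0, 168.7]
ft_force: [-1.3, 2.1, -0.0]
finger_gap: 0.1
grip_force: 1.3
```

Call:
{"method": "step_arm", "body": {
  "targets": [
    [[-0.2,-1,0,0,0,0],[-0.4,-2,0,0,0,0]]
  ]
}}

```text
time: 4.0
tool_pos: [543.6, 133.2, 82.2]
tcp_rot: [-180.0, -0.0, 168.7]
ft_force: [-0.8, 2.9, 0.1]
finger_gap: -0.1
grip_force: 1.3
```

Call:
{"method": "step_arm", "body": {
  "targets": [
    [[-0.2,-1,0,0,0,0],[-0.2,-1,0,0,0,0]]
  ]
}}

```text
time: 4.17
tool_pos: [543.5, 133.0, 82.3]
tcp_rot: [179.9, -0.0, 168.7]
ft_force: [-1.2, 6.0, -0.9]
finger_gap: -0.0
grip_force: 3.1
```

Call:
{"method": "step_arm", "body": {
  "targets": [
    [[-0.2,-1,0,0,0,0],[-0.2,-1,0,0,0,0]]
  ]
}}

```text
time: 4.33
tool_pos: [543.4, 132.8, 82.3]
tcp_rot: [179.8, -0.0, 168.7]
ft_force: [0.1, 11.3, -2.7]
finger_gap: 0.1
grip_force: 5.2
```

The catch is at its stop: force is rising and the tool has stalled. Next I'll retreat, go up, and come down behind the lever.

Call:
{"method": "step_arm", "body": {
  "targets": [
    [[2,10,0,0,0,0],[4,20,0,0,0,0],[4,20,25,0,0,0],[4,20,50,0,0,0],[4,20,78,0,0,0],[-6,-5,78,0,0,0],[-18,-30,78,0,0,0],[-28,-54,78,0,0,0],[-28,-54,78,0,0,0]]
  ]
}}

```text
time: 5.08
tool_pos: [514.4, 74.3, 160.4]
tcp_rot: [-179.9, 0.0, 168.6]
ft_force: [0.4, -1.3, -0.2]
finger_gap: 0.2
grip_force: 0.0
```

Run:
```python
from bench import r, vision
import cv2
s=vision.snapshot("wrist"); w=s["img"][100:400,100:500]
t=vision.snapshot("top")["img"][135:235,255:345]
cv2.imwrite("pics/w3.png",cv2.hconcat([w,cv2.resize(t,(300,300),interpolation=cv2.INTER_CUBIC)]))
x=r.sense();print({k:x[k] for k in("time","tool_pos","ft_force")})
```

```text
{'time': 5.1833, 'tool_pos': array([515.53137136,  76.82719769, 160.64166255]), 'ft_force': array([ 0.44497553, -0.22401314, -0.02159296])}
```

View pics/w3.png

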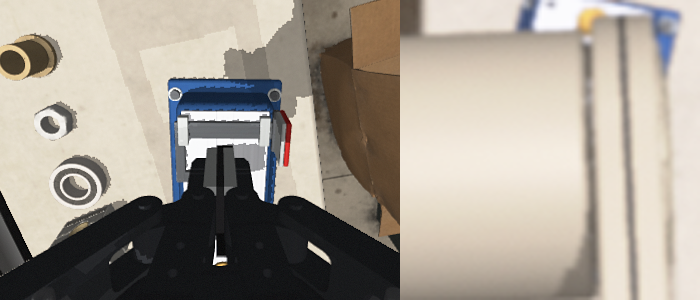

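The fingers are centred on the slot, behind the handle and clear of it, and the red tab sits close to the housing at about (287,140). I'll descend and approach.

Call:
{"method": "step_arm", "body": {
  "targets": [
    [[0,0,-15,0,0,0],[0,0,-30,0,0,0],[0,0,-45,0,0,0],[0,0,-56,0,0,0],[0,0,-56,0,0,0]]
  ]
}}

```text
time: 5.6
tool_pos: [513.8, 78.0, 101.5]
tcp_rot: [-179.9, -0.2, 168.8]
ft_force: [-0.9, -0.5, -0.7]
finger_gap: 0.1
grip_force: 0.0
```

Call:
{"method": "step_arm", "body": {
  "targets": [
    [[2,-0.4,0,0,0,0],[4,-0.8,0,0,0,0],[6,-1.2,0,0,0,0],[8,-1.6,0,0,0,0],[10,-2,0,0,0,0],[12,-2.4,0,0,0,0],[12,-2.4,0,0,0,0]]
  ]
}}

```text
time: 6.18
tool_pos: [527.9, 74.7, 104.7]
tcp_rot: [180.0, 0.0, 168.7]
ft_force: [-0.7, -0.5, -0.1]
finger_gap: 0.1
grip_force: 0.0
```

Call:
{"method": "step_arm", "body": {
  "targets": [
    [[2,-0.4,0,0,0,0],[4,-0.8,0,0,0,0],[6,-1.2,0,0,0,0],[6,-1.2,0,0,0,0]]
  ]
}}

```text
time: 6.52
tool_pos: [533.7, 73.6, 104.4]
tcp_rot: [180.0, 0.0, 168.7]
ft_force: [-0.5, -0.6, 0.7]
finger_gap: 0.3
grip_force: 0.0
```

Call:
{"method": "step_arm", "body": {
  "targets": [
    [[2,-0.4,0,0,0,0],[4,-0.8,0,0,0,0],[4,-0.8,0,0,0,0]]
  ]
}}

```text
time: 6.77
tool_pos: [537.7, 72.8, 104.4]
tcp_rot: [180.0, 0.0, 168.7]
ft_force: [-0.9, 0.3, -0.7]
finger_gap: -0.0
grip_force: 0.0
```

Call:
{"method": "step_arm", "body": {
  "targets": [
    [[1,-0.2,0,0,0,0],[2,-0.4,0,0,0,0],[3,-0.6,0,0,0,0],[3,-0.6,0,0,0,0]]
  ]
}}

```text
time: 7.1
tool_pos: [540.5, 72.3, 104.4]
tcp_rot: [180.0, 0.0, 168.7]
ft_force: [0.4, -0.3, 0.3]
finger_gap: 0.3
grip_force: 0.0
```

Call:
{"method": "step_arm", "body": {
  "targets": [
    [[1,-0.2,0,0,0,0],[2,-0.4,0,0,0,0],[2,-0.4,0,0,0,0]]
  ]
}}

```text
time: 7.35
tool_pos: [542.4, 71.9, 104.3]
tcp_rot: [-180.0, -0.0, 168.7]
ft_force: [0.5, 0.2, -0.2]
finger_gap: 0.4
grip_force: 0.0
```

Call:
{"method": "step_arm", "body": {
  "targets": [
    [[1,-0.2,0,0,0,0],[2,-0.4,0,0,0,0],[2,-0.4,0,0,0,0]]
  ]
}}

```text
time: 7.6
tool_pos: [543.9, 71.6, 104.2]
tcp_rot: [-180.0, -0.1, 168.7]
ft_force: [-3.7, -0.0, 2.5]
finger_gap: 0.2
grip_force: 2.0
```

Call:
{"method": "step_arm", "body": {
  "targets": [
    [[1,-0.2,0,0,0,0],[2,-0.4,0,0,0,0],[2,-0.4,0,0,0,0]]
  ]
}}

```text
time: 7.85
tool_pos: [545.9, 71.2, 104.2]
tcp_rot: [-180.0, -0.1, 168.7]
ft_force: [-4.0, 0.7, 3.5]
finger_gap: -0.0
grip_force: 2.1
```

Call:
{"method": "step_arm", "body": {
  "targets": [
    [[1,-0.2,0,0,0,0],[1,-0.2,0,0,0,0]]
  ]
}}

```text
time: 8.02
tool_pos: [547.3, 70.9, 104.1]
tcp_rot: [-180.0, -0.0, 168.7]
ft_force: [-2.8, -0.6, 1.0]
finger_gap: 0.4
grip_force: 1.4
```

Call:
{"method": "step_arm", "body": {
  "targets": [
    [[1,-0.2,0,0,0,0],[1,-0.2,0,0,0,0]]
  ]
}}

```text
time: 8.18
tool_pos: [548.5, 70.6, 104.2]
tcp_rot: [-180.0, 0.0, 168.7]
ft_force: [-1.8, 0.2, -0.3]
finger_gap: 0.2
grip_force: 0.8
```

Call:
{"method": "step_arm", "body": {
  "targets": [
    [[1,-0.2,0,0,0,0],[1,-0.2,0,0,0,0]]
  ]
}}

```text
time: 8.35
tool_pos: [549.7, 70.4, 104.3]
tcp_rot: [180.0, 0.0, 168.7]
ft_force: [-0.9, -0.2, -0.6]
finger_gap: 0.1
grip_force: 0.2
```

Call:
{"method": "step_arm", "body": {
  "targets": [
    [[1,-0.2,0,0,0,0],[1,-0.2,0,0,0,0]]
  ]
}}

```text
time: 8.52
tool_pos: [550.8, 70.3, 104.5]
tcp_rot: [180.0, 0.1, 168.7]
ft_force: [0.6, 0.8, 0.4]
finger_gap: 0.2
grip_force: 0.0
```

Call:
{"method": "step_arm", "body": {
  "targets": [
    [[1,-0.2,0,0,0,0],[2,-0.4,0,0,0,0],[2,-0.4,0,0,0,0],[2,-0.4,0,0,0,0],[2,-0.4,0,0,0,0],[2,-0.4,0,0,0,0],[2,-0.4,0,0,0,0],[2,-0.4,0,0,0,0],[2,-0.4,0,0,0,0],[2,-0.4,0,0,0,0],[2,-0.4,0,0,0,0],[2,-0.4,0,0,0,0]]
  ]
}}

```text
time: 9.52
tool_pos: [552.3, 69.9, 104.3]
tcp_rot: [180.0, -0.0, 168.7]
ft_force: [0.9, -0.7, 0.5]
finger_gap: 0.3
grip_force: 0.0
```

Call:
{"method": "step_arm", "body": {
  "targets": [
    [[1,-0.2,0,0,0,0],[1,-0.2,0,0,0,0]]
  ]
}}

```text
time: 9.68
tool_pos: [553.5, 69.7, 104.3]
tcp_rot: [180.0, 0.0, 168.7]
ft_force: [0.0, -0.8, 0.3]
finger_gap: 0.1
grip_force: 0.0
```

Call:
{"method": "step_arm", "body": {
  "targets": [
    [[1,-0.2,0,0,0,0],[1,-0.2,0,0,0,0]]
  ]
}}

```text
time: 9.85
tool_pos: [554.5, 69.5, 104.3]
tcp_rot: [-180.0, 0.0, 168.7]
ft_force: [-0.3, 0.9, -1.2]
finger_gap: -0.1
grip_force: 0.0
```

Call:
{"method": "step_arm", "body": {
  "targets": [
    [[1,-0.2,0,0,0,0],[1,-0.2,0,0,0,0]]
  ]
}}

```text
time: 10.02
tool_pos: [555.5, 69.3, 104.3]
tcp_rot: [-180.0, 0.0, 168.7]
ft_force: [0.3, -0.9, -0.2]
finger_gap: -0.4
grip_force: 0.0
```

Call:
{"method": "step_arm", "body": {
  "targets": [
    [[1,-0.2,0,0,0,0],[1,-0.2,0,0,0,0]]
  ]
}}

```text
time: 10.18
tool_pos: [556.4, 69.1, 104.3]
tcp_rot: [-180.0, 0.0, 168.7]
ft_force: [-0.1, -0.4, 0.4]
finger_gap: 0.1
grip_force: 0.0
```

Call:
{"method": "step_arm", "body": {
  "targets": [
    [[1,-0.2,0,0,0,0],[1,-0.2,0,0,0,0]]
  ]
}}

```text
time: 10.35
tool_pos: [557.4, 68.9, 104.3]
tcp_rot: [180.0, 0.0, 168.7]
ft_force: [0.4, 0.2, -0.0]
finger_gap: -0.4
grip_force: 0.0
```

Call:
{"method": "step_arm", "body": {
  "targets": [
    [[1,-0.2,0,0,0,0],[1,-0.2,0,0,0,0]]
  ]
}}

```text
time: 10.52
tool_pos: [558.4, 68.7, 104.3]
tcp_rot: [180.0, 0.0, 168.7]
ft_force: [0.2, 0.2, -0.3]
finger_gap: -0.0
grip_force: 0.0
```

Call:
{"method": "step_arm", "body": {
  "targets": [
    [[1,-0.2,0,0,0,0],[1,-0.2,0,0,0,0]]
  ]
}}

```text
time: 10.68
tool_pos: [559.1, 68.6, 104.3]
tcp_rot: [-180.0, -0.0, 168.7]
ft_force: [-2.0, -0.3, 1.2]
finger_gap: -0.0
grip_force: 0.8
```

Call:
{"method": "step_arm", "body": {
  "targets": [
    [[1,-0.2,0,0,0,0],[2,-0.4,0,0,0,0],[3,-0.6,0,0,0,0],[4,-0.8,0,0,0,0],[5,-1,0,0,0,0],[6,-1.2,0,0,0,0],[6,-1.2,0,0,0,0]]
  ]
}}

```text
time: 11.27
tool_pos: [565.8, 67.2, 104.3]
tcp_rot: [180.0, 0.0, 168.7]
ft_force: [0.3, -0.1, -0.8]
finger_gap: -0.2
grip_force: 0.0
```

Call:
{"method": "step_arm", "body": {
  "targets": [
    [[1,-0.2,0,0,0,0],[1,-0.2,0,0,0,0]]
  ]
}}

```text
time: 11.43
tool_pos: [566.7, 67.0, 104.4]
tcp_rot: [180.0, 0.0, 168.7]
ft_force: [0.3, 0.2, -1.1]
finger_gap: 0.2
grip_force: 0.0
```

Call:
{"method": "step_arm", "body": {
  "targets": [
    [[1,-0.2,0,0,0,0],[1,-0.2,0,0,0,0]]
  ]
}}

```text
time: 11.6
tool_pos: [567.6, 66.9, 104.4]
tcp_rot: [180.0, 0.0, 168.7]
ft_force: [0.3, 0.4, -0.7]
finger_gap: -0.0
grip_force: 0.0
```

Call:
{"method": "step_arm", "body": {
  "targets": [
    [[1,-0.2,0,0,0,0],[1,-0.2,0,0,0,0],[1,-0.2,0,0,0,0],[1,-0.2,0,0,0,0],[1,-0.2,0,0,0,0],[1,-0.2,0,0,0,0]]
  ]
}}

```text
time: 12.1
tool_pos: [568.3, 66.7, 104.3]
tcp_rot: [-180.0, -0.0, 168.7]
ft_force: [-0.3, 0.2, -0.3]
finger_gap: 0.2
grip_force: 0.0
```

Call:
{"method": "step_arm", "body": {
  "targets": [
    [[1,-0.2,0,0,0,0],[1,-0.2,0,0,0,0],[1,-0.2,0,0,0,0],[1,-0.2,0,0,0,0],[1,-0.2,0,0,0,0],[1,-0.2,0,0,0,0],[1,-0.2,0,0,0,0],[1,-0.2,0,0,0,0],[1,-0.2,0,0,0,0],[1,-0.2,0,0,0,0],[1,-0.2,0,0,0,0],[1,-0.2,0,0,0,0]]
  ]
}}

```text
time: 13.1
tool_pos: [569.3, 66.5, 104.3]
tcp_rot: [-180.0, 0.0, 168.7]
ft_force: [-0.6, 1.0, 0.0]
finger_gap: 0.1
grip_force: 0.0
```

Call:
{"method": "step_arm", "body": {
  "targets": [
    [[1,-0.2,0,0,0,0],[2,-0.4,0,0,0,0],[2,-0.4,0,0,0,0]]
  ]
}}

```text
time: 13.35
tool_pos: [571.6, 66.1, 104.4]
tcp_rot: [180.0, 0.0, 168.7]
ft_force: [-0.1, 0.2, -0.2]
finger_gap: -0.3
grip_force: 0.0
```

Call:
{"method": "step_arm", "body": {
  "targets": [
    [[1,-0.2,0,0,0,0],[2,-0.4,0,0,0,0],[2,-0.4,0,0,0,0]]
  ]
}}

```text
time: 13.6
tool_pos: [573.5, 65.7, 104.3]
tcp_rot: [180.0, 0.0, 168.7]
ft_force: [0.4, -0.1, 0.1]
finger_gap: -0.2
grip_force: 0.0
```

Call:
{"method": "step_arm", "body": {
  "targets": [
    [[1,-0.2,0,0,0,0],[1,-0.2,0,0,0,0]]
  ]
}}

```text
time: 13.77
tool_pos: [574.3, 65.5, 104.2]
tcp_rot: [-180.0, -0.0, 168.7]
ft_force: [-0.1, -0.1, -0.1]
finger_gap: 0.3
grip_force: 0.1
```

Call:
{"method": "step_arm", "body": {
  "targets": [
    [[1,-0.2,0,0,0,0],[1,-0.2,0,0,0,0]]
  ]
}}

```text
time: 13.93
tool_pos: [575.0, 65.4, 104.2]
tcp_rot: [-180.0, -0.1, 168.7]
ft_force: [-2.1, -0.1, 1.7]
finger_gap: 0.1
grip_force: 1.3
```

Contact is where notch 2 was predicted. Now the last click.

Call:
{"method": "step_arm", "body": {
  "targets": [
    [[1,-0.2,0,0,0,0],[2,-0.4,0,0,0,0],[3,-0.6,0,0,0,0],[4,-0.8,0,0,0,0],[5,-1,0,0,0,0],[6,-1.2,0,0,0,0],[6,-1.2,0,0,0,0]]
  ]
}}

```text
time: 14.52
tool_pos: [581.9, 64.0, 104.4]
tcp_rot: [180.0, 0.1, 168.7]
ft_force: [0.0, -0.3, 0.0]
finger_gap: -0.0
grip_force: 0.0
```

Call:
{"method": "step_arm", "body": {
  "targets": [
    [[1,-0.2,0,0,0,0],[2,-0.4,0,0,0,0],[3,-0.6,0,0,0,0],[3,-0.6,0,0,0,0],[3,-0.6,0,0,0,0],[3,-0.6,0,0,0,0],[3,-0.6,0,0,0,0],[3,-0.6,0,0,0,0],[3,-0.6,0,0,0,0],[3,-0.6,0,0,0,0],[3,-0.6,0,0,0,0],[3,-0.6,0,0,0,0]]
  ]
}}

```text
time: 15.52
tool_pos: [584.3, 63.5, 104.3]
tcp_rot: [-180.0, -0.0, 168.7]
ft_force: [-0.5, 0.0, 0.5]
finger_gap: 0.2
grip_force: 0.0
```

Call:
{"method": "step_arm", "body": {
  "targets": [
    [[1,-0.2,0,0,0,0],[2,-0.4,0,0,0,0],[2,-0.4,0,0,0,0],[2,-0.4,0,0,0,0]]
  ]
}}

```text
time: 15.85
tool_pos: [586.4, 63.1, 104.3]
tcp_rot: [-180.0, 0.0, 168.7]
ft_force: [-0.1, 0.6, 0.1]
finger_gap: 0.5
grip_force: 0.0
```

The lever has snapped ahead. I'll back off, rise, wait and take a look.

Call:
{"method": "step_arm", "body": {
  "targets": [
    [[-5,1,0,0,0,0],[-15,3,0,0,0,0],[-25,5,0,0,0,0],[-25,5,25,0,0,0],[-25,5,50,0,0,0],[-35,5,80,0,0,0],[-50,5,110,0,0,0],[-80,5,130,0,0,0],[-110,5,140,0,0,0],[-110,5,140,0,0,0],[-110,5,140,0,0,0],[-110,5,140,0,0,0]]
  ]
}}

```text
time: 16.85
tool_pos: [476.4, 68.1, 244.2]
tcp_rot: [180.0, 0.0, 168.7]
ft_force: [-0.2, -0.1, -0.3]
finger_gap: -0.1
grip_force: 0.0
```

Run:
```python
from bench import r, vision
import cv2
s=vision.snapshot("scene"); w=s["img"][180:310,230:400]
t=vision.snapshot("top")["img"][115:235,255:345]
cv2.imwrite("pics/f.png",cv2.hconcat([cv2.resize(w,(425,325)),cv2.resize(t,(244,325),interpolation=cv2.INTER_CUBIC)]))
x=r.sense();print({k:x[k] for k in("time","tool_pos","ft_force")})
```

```text
{'time': 16.95, 'tool_pos': array([476.46062314,  68.06582869, 243.44284898]), 'ft_force': array([ 0.00982784,  0.67803011, -0.48766493])}
```

View pics/f.png

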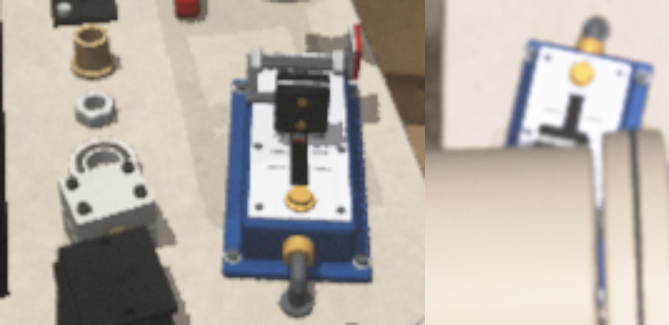

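The lever is clear of the robot and has moved along to mid-slot, around (300,100) in the left half. The tab is in and the loose parts are undisturbed. The contacts showed three separate clicks, so I'm handing in.

```bash
python3 -c "
from bench import r
print(r.hand_in())"
```

```text
the job is handed in; nothing more can be done
None
```

The job is handed in but returned no verdict: I pushed the catch in to its stop, then pushed the lever one click at a time with pauses, and the contact forces and the last picture indicate it is in the third notch.

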